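# Wind the mist timer and hold the key switch turned

## Task

Get the mist controller running: first wind the winged key of its spring timer clockwise, in several partial turns, until it comes up against its stop. Then take the loose key out of the wooden block, push it fully home in the lock of the controller (wiggle it a little if the pins stick), and turn it a quarter turn clockwise to its stop. The lock springs back if let go, so finish still gripping the key and holding it turned; leave the other things on the bench where they are.

Things in the scene. Friction and masses are not known exactly. Their poses are not given: they have to be found in the camera images.
- controller: grey mist controller box fixed to the bench, 120 mm (x) by 230 mm (y), flat top 75 mm up; origin under its centre, z up. On top, at y = +58 mm, a white dial disc 92 mm across, 3 mm high, with the winged timer key; at y = -58 mm an aluminium lock plate 56 mm square, face 81 mm up, with the keyhole. Nothing else stands on top.
- winder_grip (a point): centre of the wings of the timer's winding key (steel, permanently fitted, upright axis). The wings are a flat upright plate 44 mm long along this point's x, 9 mm thick along its y, 28 mm tall (top 118 mm above the bench, so a carried key must clear it); the dial is 26 mm below this point. Half a turn looks the same.
- winder (a joint): turn of the winding key, rad, growing clockwise seen from above: 0 run down, 4.19 at its stop, fully wound. A ratchet holds it wherever it is let go; turning takes about 0.1 Nm.
- keyhole (a point): centre of the slot's mouth, level with the lock plate's face; z up, turns with the lock. At rest the slot runs along x: 20 mm (x) by 7 mm (y), upright, its mouth flared to 28 by 15 mm in the top 5 mm. Two sprung pins resist from 15 to 25 mm down: 5 to 15 N pushes past, a small wiggle helps. The key turns only when its collar is within about 2.5 mm of the plate, and cannot be pulled out while turned.
- lock (a joint): turn of the lock, rad, growing clockwise seen from above: 0 at rest, 1.57 (quarter turn) at its stop. A spring turns it back: 0.03 Nm at rest, 0.11 Nm at the stop. The key has about 0.1 rad of free play before it drives the lock, so it must itself turn about 1.67 rad.
- key_grip (a point): centre of the flat bow of the loose steel key (70 g), z up the key. Bow 32 mm wide (x), 9 mm thick (y), 34 mm tall. Below it a collar 30 mm across and 5 mm thick, its underside 25 mm below this point: it rests on the lock plate when fully home. Then a 5 mm round neck and a bit 18 mm (x) by 5 mm (y), rounded end 51 mm below this point. Half a turn looks the same. Starts upright in the block.
- keyblock: wooden block fixed to the bench, 75 mm (x) by 55 mm (y) by 45 mm tall, with an upright through slot 20 mm by 7 mm at its centre along its x, in which the key stands with its collar on the block; lift the key straight up by 30 mm or more to clear it. Origin under its centre.
- canister: bystander, leave alone: lidded white enamel canister, 94 mm across, 137 mm tall; origin under its centre
- plant_ring: bystander, leave alone: white plastic plant ring lying flat, 70 mm across, 14 mm tall; origin under its centre
- bowl: bystander, leave alone: small dark wooden bowl, 100 mm across, 45 mm tall; origin under its centre
- snips: bystander, leave alone: orange-handled snips lying flat, about 165 mm long along x (blades to +x), 16 mm tall; origin under the pivot
- clay_pot: bystander, leave alone: terracotta pot, 100 mm across, 90 mm tall; origin under its centre
- feed_bottle: bystander, leave alone: white feed bottle, 64 mm across, 170 mm tall; origin under its centre
- dibber_brush: bystander, leave alone: hand brush lying flat along its x; origin at its underside
Not all that is in view belongs to the job. Leave any orange look-alike of the part that bears key_grip alone.

How it is judged (in metres and radians):
On the way, in this order (a step that is already met when the one before it is completed fails the run):
1. the timer is wound up to its stop (winder beyond 3.95 rad) (value of joint winder above 3.95 rad), for 0.1 s.
2. the key is fully home in the lock, collar within 2.7 mm of the lock plate (z of key_grip in the frame of keyhole below 0.0277 m and horizontal distance between key_grip and keyhole below 0.006 m and angle between key_grip's own z axis and vertical below 0.15 rad), for 0.1 s.
At the end, for the whole second after the job is handed in: timer key still beyond 3.95 rad; key in the lock, collar within 2.7 mm of the plate, axis within 6 mm of the lock's, upright within 0.15 rad; lock turned beyond 1.4 rad (stop 1.57); gripper still holding the key (over 2 N); all throughout the last second (all of step 2 and value of joint winder above 3.95 rad and value of joint lock above 1.4 rad and contact force between the fingers and key above 2 N); the arm keeps its last pose, push and grip.
It fails at once if a bystander is moved more than 30 mm (distance of any of canister, plant_ring, bowl, snips, clay_pot, feed_bottle, dibber_brush from where it was at the start of the episode above 0.03 m).
It also fails if it takes over 67 s, if anything falls off the work surface, if the arm or the gripper's body presses on something with over 40 N, if the wrist force passes 120 N, or if a joint passes its speed limit or range.

## Robot

A 6-joint arm with a two-finger parallel gripper is mounted at the origin on the work surface. World frame = base frame: x ahead of the robot, y to its left, z up, the work surface at z = 0. Lengths are in m, angles in degrees, forces in N, time in s.
With the tool pointing down it reaches from about 0.4 to 0.825 m from the base axis. Payload 7 kg.
Tool frame: the origin (TCP) lies midway between the tips of the shut fingers; the grasp point (between the pads) lies 19 mm behind it; z points along the fingers, y is the direction in which the jaws open and shut (so a half turn about z gives the same grasp; the last joint's range is limited). The gripper opens to 88 mm and grips with 3 to 60 N. Pads are 19 mm wide; open, the fingers measure 130 mm over their backs; the gripper's body (78 mm by 193 mm) begins 47 mm behind the grasp point.
Start: joints at [-52.076, 20.546, 0.682, 0, -70.136, -16.507], TCP at [0.246, -0.628, 0.227] pointing down, gripper open.
Joint ranges: [-176.03, 176.03], [-82.01, 121.73], [-58.28, 71.71], [-173.87, 95.51], [-174.79, -0.11], [-173.66, 173.66]. Speed limits (degrees/s): [136.94, 136.94, 172.46, 180, 180, 180].

## Interface

Orientations are given as a 3x3 rotation matrix whose columns are the frame's x, y, z axes.
In Python, from rig import robot gives the robot as it stands. Calls block until the motion is done:
- robot.goto(position, orientation): joint-space move of the TCP to a pose.
- robot.servo_line(position, ori=None, speed=0.15): straight line of the TCP; ori=None keeps the orientation; speed is the mean speed in m/s.
- robot.movej(angles): joint-space move.
- robot.move_gripper(opening): opening from 0.0 (shut) to 1.0 (fully open); the grip force is fixed at half the most; returns when the fingers have stopped.
- robot.dwell(seconds).
- robot.ik(position, orientation): joint angles nearest the present ones, or None.
- robot.grab_frame(name): name is "scene" or "top" or "wrist"; returns (picture, depth): 420x560x3 uint8, red, green, blue; 420x560 float32, m along the optical axis (not along the pixel's ray), 0 where there is no reading.
- robot.camera_info(name): a dict with "vfov" (degrees; the focal length in pixels is half the picture's height over the tangent of half this angle, whatever the lens; pixels are square), "cx", "cy" (the principal point, pixels), "view" (4x4, takes a point from world to camera coordinates); the wrist camera has in their place "T_tool_cam" (4x4, takes a point from camera to tool coordinates, whose origin is the TCP and whose axes are the flange's). Camera axes: x right, y down, z forward; pixel columns grow to the right and rows downward; lengths in m; the calibration is good to about 2 mm. A picture is of the moment at which its call begins: read the wrist's pose just before it. camera_info takes no time and is no camera call.
A pose or a line that the arm cannot do raises robot.Unreachable and nothing moves.
- robot.job_done(): hands the job in, once; it reports no verdict.
Readings, each from a call of its own:
- robot.read_t(): time.
- robot.read_qpos(): joint angles.
- robot.read_qvel(): joint speeds.
- robot.read_effort(): joint torques, N m.
- robot.read_position(): TCP position.
- robot.read_tcp_rot(): TCP orientation.
- robot.read_force(): force on the tool from outside, world axes, zero at the start.
- robot.read_ft_torque(): the same for the moment, N m.
- robot.read_grip_width(): opening from 0.0 (shut) to 1.0 (fully open).
Only numpy, scipy, OpenCV 4.12 (cv2) and the standard library are available. Lean on these libraries where they do the work, as an engineer would, in place of code of your own. Each camera call takes 0.05 s, during which the arm holds its last target.

## Working session

There is one attempt and no reset: what is moved stays moved. The work goes in short steps, each a Python script; the robot and the scene stay as the last script left them, time stands still between calls to the robot, and variables do not carry over. Pictures are saved under pics/ and viewed, and the job is handed in when it is done.

```bash
ls; mkdir -p pics; python3 - <<'E'
from rig import robot
import cv2,numpy as np
print(robot.read_t(),robot.read_qpos(),robot.read_position(),robot.read_tcp_rot(),robot.read_grip_width())
for n in ["scene","top","wrist"]:
    im,d=robot.grab_frame(n); np.savez(f"f_{n}.npz",im=im,d=d)
    cv2.imwrite(f"pics/{n}0.png",im[:,:,::-1]); print(n,robot.camera_info(n), (d==0).mean())
E
```

```text
pics
0.0 [-5.20741139e+01  2.05908350e+01  6.35649376e-01 -2.12391870e-02
 -7.01352818e+01 -1.65062781e+01] [ 0.24631321 -0.62794581  0.22564018] [[-9.30976945e-01 -3.65077312e-01 -6.95469672e-04]
 [-3.65077956e-01  9.30975808e-01  1.45975714e-03]
 [ 1.14541228e-04  1.61290089e-03 -9.99998693e-01]] 0.9995753558294882
scene {'vfov': 52.106264336401644, 'cx': 280.5447082161425, 'cy': 210.5570328803286, 'view': array([[-0.48053472,  0.87677326,  0.01884236,  0.29386779],
       [ 0.65725306,  0.37428028, -0.65416564, -0.35582935],
       [-0.58060726, -0.3019651 , -0.75611658,  1.47196719],
       [ 0.        ,  0.        ,  0.        ,  1.        ]])} 0.004090136054421769
top {'vfov': 55.3411646380629, 'cx': 283.2753932822877, 'cy': 206.61727862324958, 'view': array([[-0.01852194, -0.9997158 ,  0.01500872,  0.00959997],
       [-0.99681244,  0.0172989 , -0.07788266,  0.63414986],
       [ 0.07760089, -0.01640342, -0.99684955,  1.05451489],
       [ 0.        ,  0.        ,  0.        ,  1.        ]])} 0.003903061224489796
wrist {'vfov': 62.81805049970221, 'cx': 277.4836339134083, 'cy': 197.41785290057945, 'T_tool_cam': array([[ 2.39187839e-04, -9.57170680e-01, -2.89524147e-01,
         7.89904759e-02],
       [ 9.99999788e-01,  5.34171737e-05,  6.49543184e-04,
         4.16917542e-04],
       [-6.06258129e-04, -2.89524241e-01,  9.57170490e-01,
        -1.57522302e-01],
       [ 0.00000000e+00,  0.00000000e+00,  0.00000000e+00,
         1.00000000e+00]])} 0.003792517006802721
```

View pics/scene0.png

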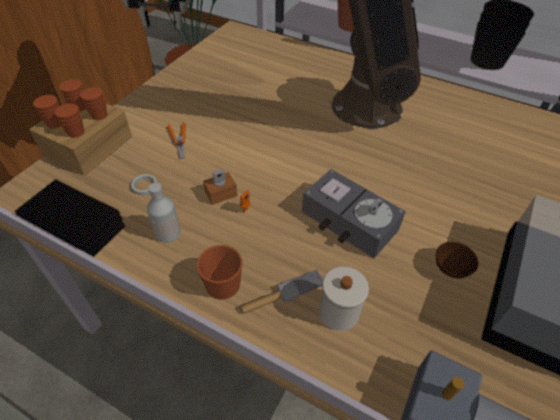

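View pics/top0.png

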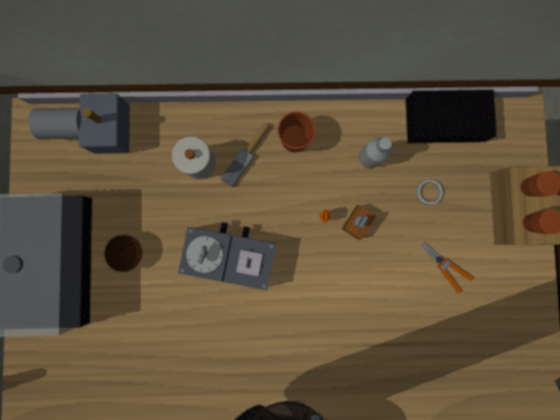

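View pics/wrist0.png

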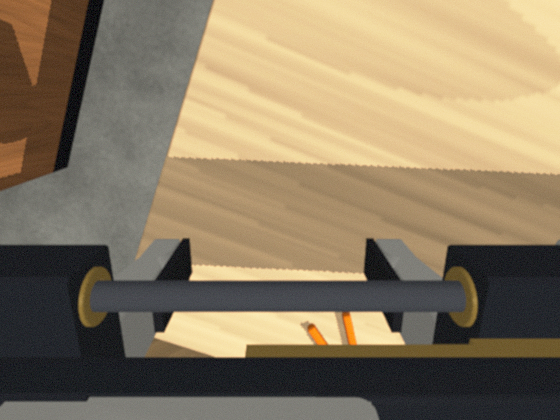

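The top view shows the controller at about (228,258), with the dial at (205,253) and the lock plate at (249,263). There are two key candidates: a grey steel key in the wooden block at (360,222), and an orange look-alike at (325,215). The steel one fits the description. I'll enlarge the crops to confirm.

```bash
cat > h.py <<'E'
import numpy as np,cv2
def cam(info,T_wt=None):
    f=210/np.tan(np.radians(info['vfov']/2))
    if 'view' in info: T=np.linalg.inv(info['view'])
    else: T=T_wt@info['T_tool_cam']
    return f,info['cx'],info['cy'],T
def cloud(d,c):
    f,cx,cy,T=c
    v,u=np.mgrid[0:d.shape[0],0:d.shape[1]]
    P=np.stack([(u-cx)/f*d,(v-cy)/f*d,d,np.ones_like(d)],-1)
    return (P@T.T)[...,:3]
def ray(u,v,z,c):
    f,cx,cy,T=c
    r=T[:3,:3]@np.array([(u-cx)/f,(v-cy)/f,1]); o=T[:3,3]
    return o+r*(z-o[2])/r[2]
def rectpose(pts):
    r=cv2.minAreaRect((pts*1000).astype(np.float32)); return r
E
python3 - <<'E'
from rig import robot
from h import *
F=np.load('f_top.npz'); im,d=F['im'],F['d']; c=cam(robot.camera_info('top'))
P=cloud(d,c); z=P[...,2]
print('bench z',np.median(z[300:340,200:400]))
def comp(mask,name):
    n,l,s,ce=cv2.connectedComponentsWithStats(mask.astype(np.uint8))
    for i in range(1,n):
        if s[i,4]>15:
            p=P[l==i]; print(name,ce[i].round(1),s[i,4],p.mean(0).round(4),'zr',np.percentile(p[:,2],[5,50,95]).round(4),[np.round(q,1) for q in rectpose(p[:,:2])])
W=np.zeros(z.shape,bool); W[200:300,170:290]=1
comp(W&(z>.065)&(z<.09),'box')
comp(W&(z>.095)&(z<.13),'wing')
W=np.zeros(z.shape,bool); W[190:250,300:385]=1
comp(W&(z>.03)&(z<.06),'block')
comp(W&(z>.065)&(z<.12),'key')
cr=np.hstack([cv2.resize(im[215:295,172:282],None,fx=3.6,fy=3.6,interpolation=2),cv2.resize(im[185:265,305:395],None,fx=3.6,fy=3.6,interpolation=2)])
cv2.imwrite('pics/crop1.png',cr[:,:,::-1])
E
```

```text
bench z -0.001124122887869894
box [227.3 258.2] 4194 [0.5016 0.1434 0.0755] zr [0.0715 0.0751 0.0806] [array([501.9, 145.1]), array([230.7, 120.3]), np.float64(78.1)]
wing [202.1 254.3] 88 [0.514  0.2002 0.1129] zr [0.1021 0.1141 0.1186] [array([514. , 201.3]), array([10. , 43.7]), np.float64(72.8)]
block [359.3 221.9] 559 [ 0.5888 -0.2019  0.0441] zr [0.0399 0.0441 0.0495] [array([ 589.3, -203.8]), array([55.6, 75.6]), np.float64(56.1)]
block [322.8 216.1] 28 [ 0.6059 -0.1058  0.0404] zr [0.0302 0.0344 0.0552] [array([ 607. , -104.3]), array([29.7, 10.6]), np.float64(1.1)]
key [326.4 214.7] 32 [ 0.6081 -0.1124  0.067 ] zr [0.0653 0.0667 0.0694] [array([ 608.6, -112.5]), array([ 8.3, 28.7]), np.float64(88.1)]
key [362.4 221.2] 58 [ 0.589  -0.202   0.0822] zr [0.0667 0.0841 0.0886] [array([ 588.8, -203.2]), array([ 9.3, 30.7]), np.float64(55.3)]
```

View pics/crop1.png

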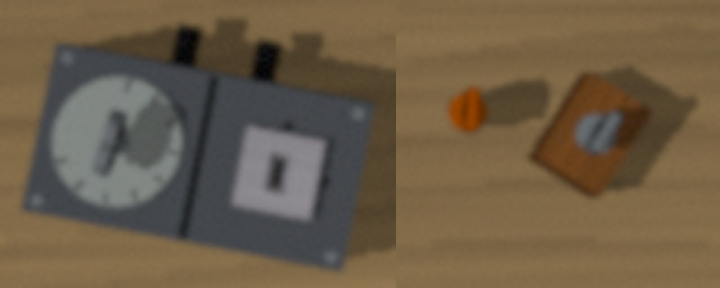

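The steel key stands in the block at about (0.589, -0.203) and is grey with a flat bow. The orange one stands loose at (0.608, -0.112). The rectangle sizes match what was given: box 231x120, wing 44x10, block 76x56. Next I'll check the reachable J6 angles and the heights of neighbouring objects.

```bash
cat >> h.py <<'E'
def R(deg):
    a=np.radians(deg); return np.array([[np.cos(a),np.sin(a),0],[np.sin(a),-np.cos(a),0],[0,0,-1.]])
E
python3 - <<'E'
from rig import robot
from h import *
F=np.load('f_top.npz'); P=cloud(F['d'],cam(robot.camera_info('top')))
for n,(u,v) in dict(bottle=(383,145),pot=(297,125),canister=(190,155),bowl=(123,253)).items(): print(n,P[v,u].round(3))
for name,p in dict(view=[.502,.145,.23],wind=[.514,.2015,.085],lock=[.490,.088,.12],key=[.589,-.203,.06]).items():
    for a in range(-180,180,20):
        q=robot.ik(p,R(a)); print(name,a,None if q is None else np.round(q,0))
E
```

```text
bottle [ 0.766 -0.239  0.168]
pot [ 0.863 -0.045  0.005]
canister [0.755 0.224 0.138]
bowl [0.518 0.433 0.005]
view -180 [  38.    6.  -18.    0.  -66. -128.]
view -160 [  38.    6.  -18.    0.  -66. -108.]
view -140 [ 38.   6. -18.   0. -66. -88.]
view -120 [ 38.   6. -18.   0. -66. -68.]
view -100 [ 38.   6. -18.   0. -66. -48.]
view -80 [ 38.   6. -18.   0. -66. -28.]
view -60 [ 38.   6. -18.   0. -66.  -8.]
view -40 [ 38.   6. -18.   0. -66.  12.]
view -20 [ 38.   6. -18.   0. -66.  32.]
view 0 [ 38.   6. -18.   0. -66.  52.]
view 20 [ 38.   6. -18.   0. -66.  72.]
view 40 [ 38.   6. -18.   0. -66.  92.]
view 60 [ 38.   6. -18.   0. -66. 112.]
view 80 [ 38.   6. -18.   0. -66. 132.]
view 100 [ 38.   6. -18.   0. -66. 152.]
view 120 [ 38.   6. -18.   0. -66. 172.]
view 140 [  38.    6.  -18.    0.  -66. -168.]
view 160 [  38.    6.  -18.    0.  -66. -148.]
wind -180 [  42.   17.  -25.    0.  -48. -132.]
wind -160 [  42.   17.  -25.    0.  -48. -112.]
wind -140 [ 42.  17. -25.   0. -48. -92.]
wind -120 [ 42.  17. -25.   0. -48. -72.]
wind -100 [ 42.  17. -25.   0. -48. -52.]
wind -
[... 1309 characters left out ...]
ey -160 [ -1.  24. -18.   0. -48. -69.]
key -140 [ -1.  24. -18.   0. -48. -49.]
key -120 [ -1.  24. -18.   0. -48. -29.]
key -100 [ -1.  24. -18.   0. -48.  -9.]
key -80 [ -1.  24. -18.   0. -48.  11.]
key -60 [ -1.  24. -18.   0. -48.  31.]
key -40 [ -1.  24. -18.   0. -48.  51.]
key -20 [ -1.  24. -18.   0. -48.  71.]
key 0 [ -1.  24. -18.   0. -48.  91.]
key 20 [ -1.  24. -18.   0. -48. 111.]
key 40 [ -1.  24. -18.   0. -48. 131.]
key 60 [ -1.  24. -18.   0. -48. 151.]
key 80 [ -1.  24. -18.   0. -48. 171.]
key 100 [  -1.   24.  -18.    0.  -48. -169.]
key 120 [  -1.   24.  -18.    0.  -48. -149.]
key 140 [  -1.   24.  -18.    0.  -48. -129.]
key 160 [  -1.   24.  -18.    0.  -48. -109.]
```

```bash
python3 - <<'E'
from rig import robot
from h import *
t=robot.read_t()
robot.goto([.502,.145,.235],R(-12)); print('t',t,robot.read_t())
T=np.eye(4);T[:3,:3]=robot.read_tcp_rot();T[:3,3]=robot.read_position();print(T.round(4))
im,d=robot.grab_frame('wrist'); np.savez('f_w1.npz',im=im,d=d,T=T)
cv2.imwrite('pics/w1.png',im[:,:,::-1])
E
```

```text
t 0.15 3.0167
[[ 9.779e-01 -2.091e-01 -1.000e-04  5.022e-01]
 [-2.091e-01 -9.779e-01 -1.000e-04  1.445e-01]
 [-1.000e-04  1.000e-04 -1.000e+00  2.349e-01]
 [ 0.000e+00  0.000e+00  0.000e+00  1.000e+00]]
```

View pics/w1.png

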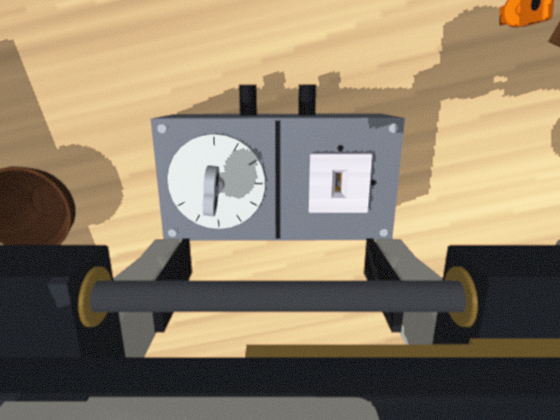

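The wrist view shows the whole box: dial at about (216,181), wing at (211,190), lock plate at (340,183) and slot at (337,182). I'll measure these by ray casting and cross-check with depth.

```bash
python3 - <<'E'
from rig import robot
from h import *
F=np.load('f_w1.npz'); im,d,T=F['im'],F['d'],F['T']; c=cam(robot.camera_info('wrist'),T); P=cloud(d,c); z=P[...,2]
W=np.zeros(z.shape,bool);W[105:240,145:405]=1
print('z box',np.median(z[215:235,250:270]),'plate',np.median(z[195:208,315:360]))
def rr(m,name,zp):
    m=m.astype(np.uint8); n,l,s,ce=cv2.connectedComponentsWithStats(m)
    i=1+np.argmax(s[1:,4]); ct=max(cv2.findContours((l==i).astype(np.uint8),0,1)[0],key=cv2.contourArea)[:,0,:]
    pts=np.array([ray(u,v,zp,c)[:2] for u,v in ct]); r=cv2.minAreaRect((pts*1e3).astype(np.float32))
    pc=P[l==i]; print(name,s[i],'ray',np.round(r[0],1),np.round(r[1],1),round(r[2],2),'cloud',[np.round(q,1) for q in rectpose(pc[:,:2])], pc.mean(0).round(4))
    return l==i
rr(W&(z>.110)&(z<.125),'wingtop',.118)
rr(W&(z>.098)&(z<.125),'wing',.118)
g=im.min(2).astype(int)
white=(g>170)
A=W.copy();A[:,:290]=0
pm=rr(A&white,'plate',.081)
f=cv2.morphologyEx(pm.astype(np.uint8),3,np.ones((25,25)))>0
rr(f&(im.max(2)<150)&A,'slot',.081)
B=W.copy();B[:,272:]=0
rr(B&(z>.0765)&(z<.082),'dial',.078)
rr(W&(z>.068),'box',.075)
cv2.imwrite('pics/slot.png',cv2.resize(im[140:225,160:380],None,fx=3.6,fy=3.6,interpolation=2)[:,:,::-1])
E
```

```text
z box 0.07458078006569974 plate 0.08042747987666621
wingtop [202 168  14  48 557] ray [513.4 200.7] [10.2 41.1] 72.03 cloud [array([511.6, 201.9]), array([ 9.4, 41.5]), np.float64(72.2)] [0.5127 0.2013 0.1156]
wing [202 165  17  52 714] ray [514.2 199.4] [12.1 43.9] 71.71 cloud [array([511.1, 201.9]), array([ 9.6, 44.6]), np.float64(72.2)] [0.5135 0.2004 0.1133]
plate [ 308  154   64   59 3358] ray [487.1  89.1] [56.8 56. ] 77.95 cloud [array([515.2,  90.7]), array([130.5,  68.2]), np.float64(3.2)] [0.4879 0.0889 0.0819]
slot [333 172   8  21 158] ray [489.1  91. ] [ 6.6 19.5] 80.63 cloud [array([486.9,  89.7]), array([ 9.2, 22. ]), np.float64(80.9)] [0.4842 0.0889 0.0634]
dial [ 168  134   97   95 5764] ray [511.1 202. ] [91.1 90.6] 32.18 cloud [array([511. , 201.9]), array([90.9, 91. ]), np.float64(10.0)] [0.513  0.2011 0.0776]
box [  150   118   255   122 29434] ray [499.5 145.2] [245.4 118.4] 77.95 cloud [array([509.5, 143.3]), array([231.2, 141.2]), np.float64(78.0)] [0.5035 0.1446 0.0784]
```

View pics/slot.png

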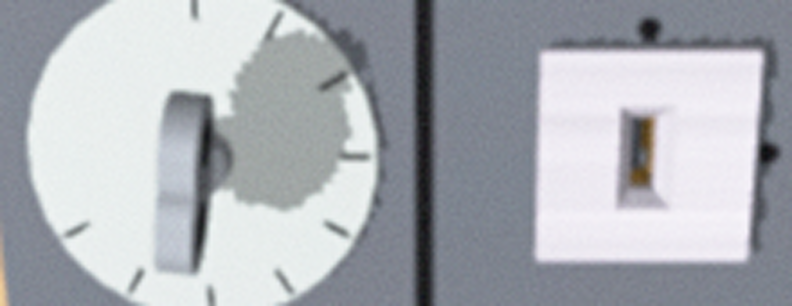

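The wrist and top views differ by about 2.8 mm in x, which is calibration error. A second wrist view with the tool turned half a turn should cancel the bias. I'll do the same over the key block.

```bash
cat >> h.py <<'E'
def shot(robot,fn):
    T=np.eye(4);T[:3,:3]=robot.read_tcp_rot();T[:3,3]=robot.read_position()
    im,d=robot.grab_frame('wrist'); np.savez(f'{fn}.npz',im=im,d=d,T=T)
    cv2.imwrite(f'pics/{fn}.png',im[:,:,::-1]); return im,d,T
E
python3 - <<'E'
from rig import robot
from h import *
t0=robot.read_t()
robot.goto([.589,-.203,.2],R(-34)); print(robot.read_t()-t0,robot.read_qpos().round(1)); shot(robot,'k1')
robot.goto([.589,-.203,.2],R(146)); print(robot.read_t()-t0,robot.read_qpos().round(1)); shot(robot,'k2')
robot.goto([.502,.145,.235],R(168)); print(robot.read_t()-t0,robot.read_qpos().round(1)); shot(robot,'w2')
E
python3 -c "
import cv2,numpy as np
a=[cv2.resize(cv2.imread(f'pics/{n}.png'),(400,300)) for n in ('k1','k2')]
cv2.imwrite('pics/kk.png',np.hstack(a))"
```

```text
1.3499999999999996 [ -1.   16.7  -8.4  -0.  -64.9  57.1]
4.05 [  -1.1   16.7   -8.4   -0.   -64.9 -122.9]
5.45 [  37.6    5.8  -17.6    0.   -66.6 -139.6]
```

View pics/kk.png

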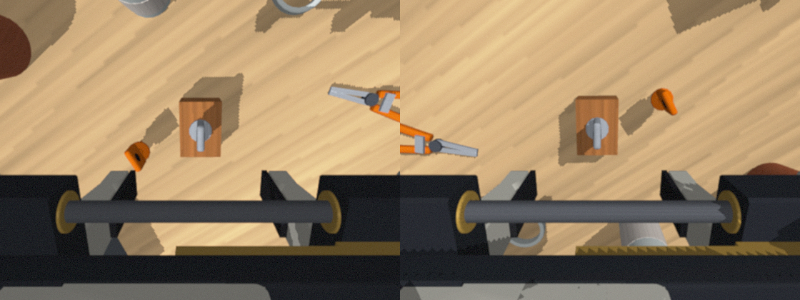

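View pics/w2.png

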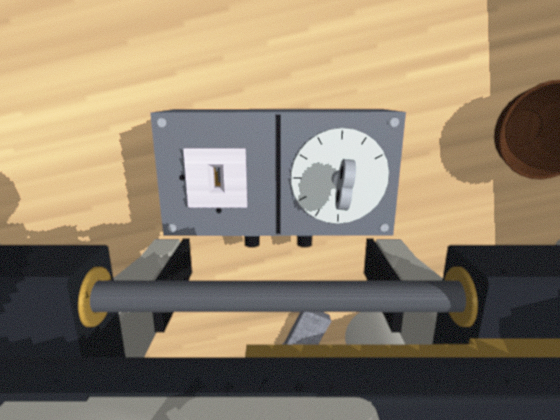

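The key and block appear centrally in both views, at about (200,130) in the left half and (597,130) in the right half. The orange look-alike stands off to one side. In w2 the plate is at (215,178) and the dial at (340,176).

```bash
python3 - <<'E'
from rig import robot
from h import *
def ld(n):
    F=np.load(n+'.npz'); c=cam(robot.camera_info('wrist'),F['T']); return F['im'],F['d'],c,cloud(F['d'],c)
def rr(m,name,zp,c,P,hull=True):
    n,l,s,ce=cv2.connectedComponentsWithStats(m.astype(np.uint8)); i=1+np.argmax(s[1:,4]); k=l==i
    ct=max(cv2.findContours(k.astype(np.uint8),0,1)[0],key=cv2.contourArea)[:,0,:]
    pts=np.array([ray(u,v,zp,c)[:2] for u,v in ct]); r=cv2.minAreaRect((pts*1e3).astype(np.float32))
    print(name,s[i],'ray',np.round(r[0],1),np.round(r[1],1),round(r[2],2),'cloud',[np.round(q,1) for q in rectpose(P[k][:,:2])],P[k].mean(0).round(4)); return k
for n,pl,dl in(('w1',(290,400),(150,272)),('w2',(155,268),(285,400))):
    im,d,c,P=ld('f_w1' if n=='w1' else n); z=P[...,2]
    A=np.zeros(z.shape,bool);A[112:236,pl[0]:pl[1]]=1
    rr(A&(im.min(2)>170),n+' plate',.081,c,P)
    B=np.zeros(z.shape,bool);B[112:236,dl[0]:dl[1]]=1
    rr(B&(z>.0765)&(z<.082),n+' dial',.078,c,P)
    rr(B&(z>.110)&(z<.125),n+' wing',.118,c,P)
for n in('k1','k2'):
    im,d,c,P=ld(n); z=P[...,2]
    A=np.zeros(z.shape,bool);A[130:225,240:320]=1
    k=rr(A&(z>.040)&(z<.05),n+' block',.045,c,P)
    rr(A&(z>.038),n+' blk+',.045,c,P)
    rr(A&(z>.060)&(z<.1),n+' bow',.087,c,P)
    rr(A&(z>.080)&(z<.1),n+' bowtop',.087,c,P)
    zz=z[A&(z>.06)];print('max z',np.percentile(zz,[50,95,99]))
E
```

```text
w1 plate [ 308  154   64   59 3358] ray [488.6  88.4] [56.8 55.9] 77.94 cloud [array([516.5,  90. ]), array([130.3,  68.3]), np.float64(3.3)] [0.4894 0.0882 0.0818]
w1 dial [ 168  134   97   95 5538] ray [512.7 201. ] [90.5 91. ] 22.81 cloud [array([512.6, 201.3]), array([91.2, 90.4]), np.float64(0.9)] [0.5147 0.2002 0.0775]
w1 wing [202 169  14  47 554] ray [514.5 200. ] [10.2 40.4] 72.05 cloud [array([512.8, 201.3]), array([ 9.4, 40.9]), np.float64(72.2)] [0.5141 0.2006 0.1155]
w2 plate [ 183  148   64   60 3395] ray [486.7  89.2] [56.5 56.4] 77.96 cloud [array([462.7, 100.8]), array([ 70.3, 123.7]), np.float64(61.7)] [0.486  0.0892 0.0809]
w2 dial [ 291  128   98   95 5654] ray [510.5 202. ] [90.5 90.4] 35.32 cloud [array([510.8, 202.1]), array([90.6, 90.9]), np.float64(39.9)] [0.5082 0.2021 0.0775]
w2 wing [338 162  18  49 584] ray [508.7 201.9] [10.8 40.9] 72.02 cloud [array([510.8, 202.2]), array([ 9.4, 42.1]), np.float64(72.0)] [0.5093 0.2023 0.1155]
k1 block [ 250  142   61   78 4027] ray [ 587.7 -204.4] [54.9 74.4] 56.22 cloud [array([ 587.3, -204.2]), array([55. , 75.1]), n
[... 601 characters left out ...]
  139   60   78 4016] ray [ 585.7 -202.6] [54.9 73.8] 56.04 cloud [array([ 586. , -202.8]), array([55. , 74.6]), np.float64(55.9)] [ 0.5839 -0.2013  0.0448]
k2 blk+ [ 246  138   60   79 4606] ray [ 585.6 -202.1] [55.5 74.9] 56.23 cloud [array([ 569.7, -191.8]), array([ 55. , 113.9]), np.float64(56.1)] [ 0.5835 -0.201   0.0501]
k2 bow [270 166  12  43 459] ray [ 583.3 -200.8] [ 9.  35.4] 55.69 cloud [array([ 585.6, -202.4]), array([ 9.2, 30.9]), np.float64(56.1)] [ 0.5838 -0.2013  0.0837]
k2 bowtop [270 171  12  38 404] ray [ 585.  -201.9] [ 9.  31.4] 55.69 cloud [array([ 585.7, -202.4]), array([ 9.2, 30.8]), np.float64(55.8)] [ 0.5851 -0.2022  0.0855]
max z [0.08567951 0.35752426 0.35752426]
```

```bash
for i in 1 2; do python3 - <<'E'
from rig import robot
for _ in range(2): print(robot.camera_info('wrist')['T_tool_cam'][:3,3], robot.camera_info('wrist')['T_tool_cam'][0,:3],robot.camera_info('wrist')['cx'],robot.read_t())
E
done; python3 - <<'E'
import numpy as np
a=np.array([499.1+.0,145.5]);print(np.load('f_w1.npz')['T'].round(5),np.load('w2.npz')['T'].round(5))
E
```

```text
[ 7.91496765e-02  1.11814017e-04 -1.57522807e-01] [ 2.39973551e-04 -9.57247657e-01 -2.89269537e-01] 277.4836339134083 8.5667
[ 7.91496765e-02  1.11814017e-04 -1.57522807e-01] [ 2.39973551e-04 -9.57247657e-01 -2.89269537e-01] 277.4836339134083 8.5667
[ 7.91496765e-02  1.11814017e-04 -1.57522807e-01] [ 2.39973551e-04 -9.57247657e-01 -2.89269537e-01] 277.4836339134083 8.5667
[ 7.91496765e-02  1.11814017e-04 -1.57522807e-01] [ 2.39973551e-04 -9.57247657e-01 -2.89269537e-01] 277.4836339134083 8.5667
[[ 9.7790e-01 -2.0908e-01 -1.1000e-04  5.0220e-01]
 [-2.0908e-01 -9.7790e-01 -1.2000e-04  1.4447e-01]
 [-8.0000e-05  1.4000e-04 -1.0000e+00  2.3494e-01]
 [ 0.0000e+00  0.0000e+00  0.0000e+00  1.0000e+00]] [[-9.7797e-01  2.0874e-01 -1.2000e-04  5.0227e-01]
 [ 2.0874e-01  9.7797e-01 -2.2000e-04  1.4444e-01]
 [ 7.0000e-05 -2.4000e-04 -1.0000e+00  2.3490e-01]
 [ 0.0000e+00  0.0000e+00  0.0000e+00  1.0000e+00]]
```

camera_info for the wrist shifts slightly with pose. Evaluated at their own poses, the two views agree within 0.5 mm: dial (0.511,0.202) and plate (0.487,0.089). The dial-to-plate distance comes out at 115.4 mm against 116 mm given. Next I'll grip the winder and read the forces to refine the centre.

```bash
cat >> h.py <<'E'
def st(robot,s=''):
    print(s,'t%.2f'%robot.read_t(),'p',np.round(robot.read_position()*1000,1),'q6 %.1f'%robot.read_qpos()[5],'F',np.round(robot.read_force(),1),'M',np.round(robot.read_ft_torque(),2),'w %.3f'%robot.read_grip_width())
E
python3 - <<'E'
from rig import robot
from h import *
robot.goto([.5112,.2018,.15],R(-18)); st(robot,'above')
robot.move_gripper(0.45); st(robot,'part')
robot.servo_line([.5112,.2018,.086],speed=.1); st(robot,'down')
robot.move_gripper(0.0); st(robot,'grip')
q=robot.read_qpos(); q[5]-=40; robot.movej(q); st(robot,'-40')
q[5]-=50; robot.movej(q); st(robot,'-90')
E
```

```text
above t11.07 p [511.3 201.7 150.1] q6 30.0 F [ 0.4 -0.1  0.3] M [-0.07  0.13  0.01] w 1.000
part t12.03 p [511.2 201.8 150. ] q6 30.0 F [-0.5 -0.4  0.4] M [-0.09  0.1   0.04] w 0.451
down t12.82 p [511.6 202.   86.4] q6 30.0 F [0.7 0.  0.1] M [-0.04  0.2   0.07] w 0.452
grip t13.39 p [511.4 202.   86.3] q6 30.0 F [-1.5  0.6  1.9] M [0.22 0.38 0.04] w 0.157
-40 t14.10 p [511.5 202.2  86.3] q6 -9.8 F [-0.7  1.7  1. ] M [0.56 0.1  0.07] w 0.155
-90 t14.94 p [511.8 202.3  86.4] q6 -59.8 F [ 2.6  1.5 -1.2] M [ 0.68 -0.93  0.06] w 0.153
```

```bash
python3 - <<'E'
from rig import robot
from h import *
im,d,T=shot(robot,'g1')
robot.move_gripper(0.4); st(robot,'open')
im2,d,T=shot(robot,'g2')
cv2.imwrite('pics/g12.png',np.hstack([im[100:400,100:480],im2[100:400,100:480]])[:,:,::-1])
E
```

```text
open t15.62 p [511.3 202.   86.3] q6 -60.0 F [ 0.6 -0.3 -0.1] M [ 0.04  0.05 -0.01] w 0.397
```

View pics/g12.png

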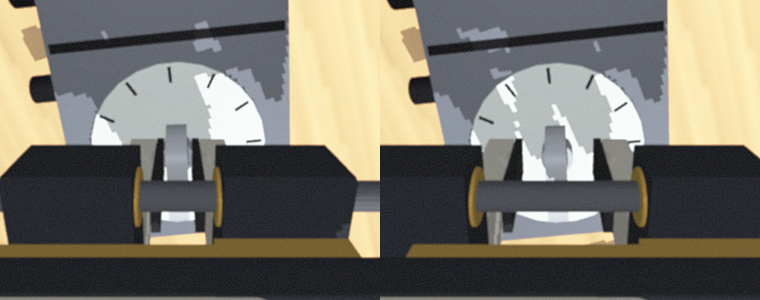

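The left picture shows the wing gripped and aligned after 90 degrees, and the right shows it staying there once released. Lateral forces stayed small, so the centre is good. Second stroke next.

```bash
python3 - <<'E'
from rig import robot
from h import *
p=robot.read_position()
robot.servo_line([.5113,.2019,.135],speed=.15)
q=robot.read_qpos(); q[5]+=180; robot.movej(q)
robot.servo_line([.5113,.2019,.086],speed=.12); st(robot,'down')
robot.move_gripper(0.0); st(robot,'grip')
q=robot.read_qpos();q5=q[5]
for dq in (70,125,140,147):
    q[5]=q5-dq; robot.movej(q); st(robot,dq)
E
```

```text
down t19.35 p [511.6 202.   86.2] q6 120.0 F [ 0.6 -0.   0.7] M [-0.06  0.05 -0.01] w 0.397
grip t19.87 p [511.8 202.1  86.6] q6 120.0 F [ 1.4 -1.8  3.3] M [-0.45 -0.26 -0.01] w 0.151
70 t20.99 p [511.9 202.   86.6] q6 50.1 F [ 1.3 -2.1  2.3] M [-0.83 -0.42  0.09] w 0.150
125 t21.91 p [511.8 201.9  86.6] q6 -4.8 F [ 2.7 -2.8  2.5] M [-1.15 -0.41  0.14] w 0.152
140 t22.27 p [511.8 201.9  86.6] q6 -19.7 F [ 0.2 -3.3  3. ] M [-1.33 -0.37  0.09] w 0.153
147 t22.52 p [511.7 201.9  86.6] q6 -26.6 F [ 1.7 -3.5  3.4] M [-1.43 -0.32  0.07] w 0.151
```

```bash
python3 - <<'E'
from rig import robot
from h import *
q=robot.read_qpos()
for i in range(6):
    q[5]-=3; robot.movej(q); st(robot,i); 
    if abs(robot.read_ft_torque()[2])>.6: break
shot(robot,'g3')
E
```

```text
0 t22.77 p [511.7 201.9  86.6] q6 -29.3 F [ 1.4 -3.   3.7] M [-1.26 -0.35  0.16] w 0.150
1 t23.02 p [511.7 201.9  86.6] q6 -32.4 F [ 0.8 -2.9  3.9] M [-1.25 -0.26  0.16] w 0.153
2 t23.27 p [511.7 201.9  86.6] q6 -35.4 F [ 0.8 -3.2  3.5] M [-1.23 -0.25  0.26] w 0.153
3 t23.52 p [511.7 202.3  86.6] q6 -38.4 F [ 0.2 -0.9  2.9] M [-0.31  0.17  0.25] w 0.151
4 t23.77 p [511.7 202.5  86.6] q6 -41.4 F [-0.7  1.5  3.1] M [0.86 0.61 0.34] w 0.154
5 t24.02 p [511.8 202.2  86.6] q6 -44.4 F [-1.5  2.4  3.4] M [0.75 0.58 0.35] w 0.161
```

Torque rose to 0.35 Nm and the jaws began to slip, which fits the stop. I'll release, lift and measure the wing's angle. Fully wound should be -18-240, which looks like -78 degrees.

```bash
python3 - <<'E'
from rig import robot
from h import *
robot.move_gripper(0.45)
robot.servo_line([.5113,.2019,.235],speed=.25)
im,d,T=shot(robot,'w3'); c=cam(robot.camera_info('wrist'),T); P=cloud(d,c); z=P[...,2]
m=(z>.109)&(z<.124)&(np.hypot(P[...,0]-.511,P[...,1]-.202)<.035)
n,l,s,ce=cv2.connectedComponentsWithStats(m.astype(np.uint8))
for i in range(1,n):
    if s[i,4]>50: print(s[i],[np.round(q,1) for q in rectpose(P[l==i][:,:2])])
st(robot)
E
```

```text
[264 165  26  48 554] [array([511. , 202.2]), array([ 9.6, 42.7]), np.float64(16.6)]
 t25.53 p [510.7 201.6 234.1] q6 -44.6 F [ 0.5  0.3 -0.4] M [ 0.01  0.13 -0.05] w 0.451
```

View pics/w3.png

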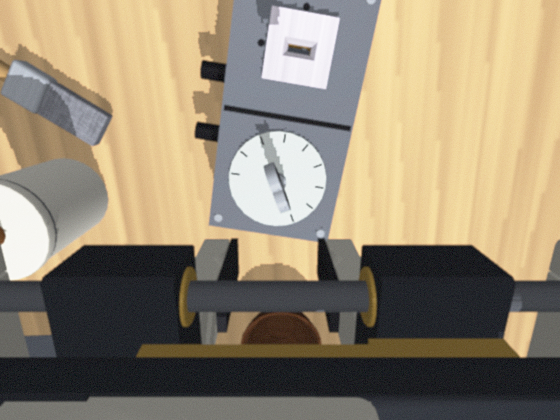

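The wing now lies at -73.4 degrees, so it turned about 235 degrees (4.1 rad) and resisted further turning. It is at its stop. The wing centre again measures (511.0,202.2), so I trust the wrist measurements. Next I'll take the steel key.

```bash
python3 - <<'E'
from rig import robot
from h import *
robot.goto([.5860,-.2028,.13],R(-34)); st(robot,'above')
robot.servo_line([.5860,-.2028,.055],speed=.1); st(robot,'down')
robot.move_gripper(0.0); st(robot,'grip')
im,d,T=shot(robot,'k3')
robot.servo_line([.5860,-.2028,.12],speed=.12); st(robot,'lift')
im2,d,T=shot(robot,'k4')
cv2.imwrite('pics/k34.png',np.hstack([im[60:360,90:470],im2[60:360,90:470]])[:,:,::-1])
E
```

```text
above t27.10 p [ 586.1 -202.3  129.9] q6 57.0 F [ 1.1 -0.1 -0.2] M [-0.05  0.11  0.01] w 0.451
down t28.00 p [ 586.5 -202.8   55.6] q6 57.1 F [ 0.6 -0.2  0.8] M [-0.07  0.13  0.03] w 0.451
grip t28.61 p [ 586.1 -202.8   55.2] q6 57.1 F [-0.1  0.8  1.8] M [-0.01  0.3   0.01] w 0.103
lift t29.35 p [ 585.5 -202.6  119.4] q6 57.1 F [-1.   0.6 -0.2] M [-0.09  0.2  -0.02] w 0.101
```

View pics/k34.png

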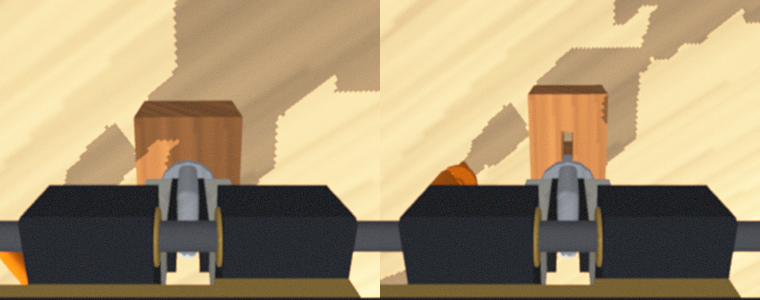

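The block slot is empty and the grip reads 9.1 mm, matching the bow thickness, so the key is in hand. Moving it over the lock.

```bash
python3 - <<'E'
from rig import robot
from h import *
robot.servo_line([.586,-.2028,.17],speed=.2)
robot.goto([.487,.0889,.17],R(-12)); st(robot,'above')
robot.servo_line([.487,.0889,.130],speed=.12); st(robot,'hover')
im2,d,T=shot(robot,'l1')
im,_=robot.grab_frame('scene')
cv2.imwrite('pics/l1c.png',np.hstack([cv2.resize(im2[60:360,90:470],(380,300)),cv2.resize(im[140:260,280:420],(350,300),interpolation=2)])[:,:,::-1])
robot.servo_line([.487,.0889,.113],speed=.05); st(robot,'flare')
robot.servo_line([.487,.0889,.106],speed=.03); st(robot,'10mm')
E
```

```text
above t30.98 p [487.3  88.4 169.7] q6 44.9 F [ 0.3 -0.5 -0.7] M [-0.08  0.1   0.04] w 0.104
hover t31.46 p [487.4  88.3 130. ] q6 44.9 F [ 0.7  0.4 -0.3] M [-0.1   0.15 -0.02] w 0.096
flare t32.05 p [486.9  88.8 112.7] q6 44.9 F [ 0.3  0.9 -0.9] M [-0.07  0.15 -0.  ] w 0.102
10mm t32.43 p [486.9  88.8 105.8] q6 44.9 F [ 0.9 -0.6  0.4] M [-0.06  0.14 -0.04] w 0.097
```

View pics/l1c.png

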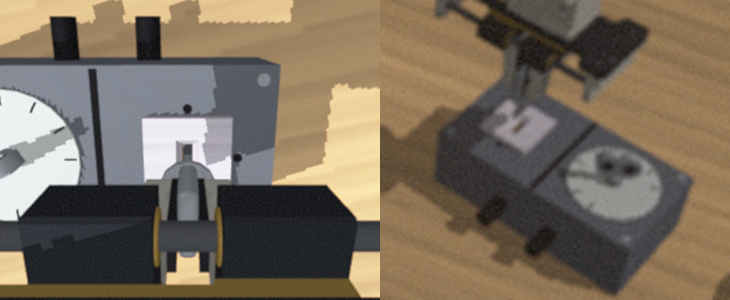

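The key is about 10 mm into the slot with no side force. I'll keep pushing past the pins in small steps.

```bash
python3 - <<'E'
from rig import robot
from h import *
for i,zz in enumerate((.101,.098,.095,.092,.0905,.0895)):
    a=-12+(1.5 if i%2 else -1.5) if i>0 else -12
    robot.servo_line([.487,.0889,zz],R(a),speed=.03); st(robot,zz)
    if robot.read_force()[2]>35: break
robot.servo_line([.487,.0889,robot.read_position()[2]],R(-12),speed=.03); st(robot,'end')
E
```

```text
0.101 t32.75 p [486.8  88.8 100.8] q6 44.9 F [ 0.2 -0.8 -0.4] M [-0.09  0.1   0.01] w 0.102
0.098 t33.00 p [486.9  88.8  98. ] q6 46.3 F [-0.4 -0.3 -0.6] M [-0.06  0.16  0.05] w 0.099
0.095 t33.25 p [487.1  88.8  95. ] q6 43.4 F [ 0.6 -0.4 -0. ] M [-0.29 -0.17 -0.02] w 0.103
0.092 t33.50 p [486.9  89.   91.9] q6 46.3 F [-0.3 -0.1 -3.1] M [ 0.11 -0.13 -0.03] w 0.098
0.0905 t33.75 p [487.3  89.   91.1] q6 43.3 F [-1.2  0.1  4.2] M [-0.14  0.59  0.02] w 0.100
0.0895 t34.00 p [487.5  89.   91.1] q6 46.3 F [-4.  -0.6 14.9] M [-0.45  1.82 -0.06] w 0.104
end t34.25 p [487.1  89.   91.3] q6 44.9 F [ 0.1 -1.   2.5] M [-0.16  0.24 -0.03] w 0.101
```

The arm stopped hard at 91.1 mm, and fully home was predicted at 91.2. To rule out slip in the fingers, I'll check the bow top's height by depth (expected 0.123) and look.

```bash
python3 - <<'E'
from rig import robot
from h import *
im,d,T=shot(robot,'l2'); c=cam(robot.camera_info('wrist'),T); P=cloud(d,c); z=P[...,2]
def chk(n,P,T):
    # points in tool frame near the tool axis
    Q=(P-T[:3,3])@T[:3,:3]
    m=(abs(Q[...,1])<.004)&(abs(Q[...,0])<.018)&(Q[...,2]<.03)&(Q[...,2]>-.05)
    print(n,m.sum(),'bow z rel TCP (up) pcts',np.percentile(-Q[...,2][m],[5,50,75,90,97]).round(4))
chk('now',P,T)
F=np.load('k4.npz'); chk('lifted',cloud(F['d'],cam(robot.camera_info('wrist'),F['T'])),F['T'])
F=np.load('k3.npz'); chk('in block',cloud(F['d'],cam(robot.camera_info('wrist'),F['T'])),F['T'])
cv2.imwrite('pics/l2c.png',cv2.resize(im[150:310,200:360],None,fx=3.5,fy=3.5,interpolation=2)[:,:,::-1])
E
```

```text
now 1253 bow z rel TCP (up) pcts [-0.0107  0.0286  0.0308  0.0315  0.0319]
lifted 1181 bow z rel TCP (up) pcts [-0.0067  0.0292  0.0308  0.0314  0.0318]
in block 1248 bow z rel TCP (up) pcts [-0.0106  0.0286  0.0308  0.0314  0.0318]
```

View pics/l2c.png

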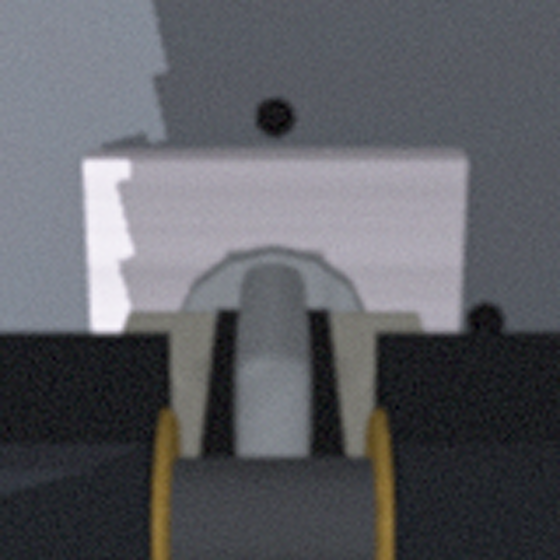

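The bow-to-TCP height is unchanged from the lift, so there was no slip, and the collar sits flat on the plate. Now I'll turn it clockwise in steps with a slight downward push.

```bash
python3 - <<'E'
from rig import robot
from h import *
for a in (-12,-35,-60,-85,-100,-106):
    q=robot.ik([.4871,.0890,.0898],R(a)); robot.movej(q); st(robot,a)
E
```

```text
-12 t34.55 p [487.2  89.   91. ] q6 44.9 F [-6.3 -0.9 18.3] M [-0.17  2.51 -0.07] w 0.102
-35 t35.02 p [487.5  88.9  91.1] q6 21.9 F [-3.3 -1.3 16.7] M [-0.65  1.83  0.  ] w 0.103
-60 t35.52 p [487.6  89.   91. ] q6 -3.1 F [-3.8 -1.3 16.6] M [-0.52  1.65 -0.02] w 0.101
-85 t36.02 p [487.8  89.   91.1] q6 -28.1 F [-3.7 -0.9 13.9] M [-0.5   1.36  0.06] w 0.101
-100 t36.38 p [487.9  89.1  91.1] q6 -43.2 F [-2.6 -1.9 14.6] M [-0.56  1.1   0.02] w 0.102
-106 t36.62 p [488.   89.   91.1] q6 -49.2 F [-2.4 -0.9 13.6] M [-0.64  0.97  0.05] w 0.101
```

```bash
python3 - <<'E'
from rig import robot
from h import *
for a in (-109,-112,-115):
    q=robot.ik([.4871,.0890,.0900],R(a)); robot.movej(q); robot.dwell(.1); st(robot,a)
im,d,T=shot(robot,'l3')
im2,_=robot.grab_frame('scene'); im3,_=robot.grab_frame('top')
cv2.imwrite('pics/l3c.png',np.hstack([cv2.resize(im[130:310,190:370],(400,400),interpolation=2),cv2.resize(im2[140:260,280:400],(400,400),interpolation=2)])[:,:,::-1])
E
```

```text
-109 t36.98 p [488.   89.   91.1] q6 -52.1 F [-2.2 -0.6 10.6] M [-0.63  0.69  0.  ] w 0.101
-112 t37.33 p [488.   89.   91.1] q6 -55.1 F [-1.4 -1.2 11.1] M [-0.7   0.64  0.32] w 0.103
-115 t37.67 p [488.1  89.   91. ] q6 -58.1 F [-1.7 -1.8 10.2] M [-0.68  0.56  0.59] w 0.104
```

View pics/l3c.png

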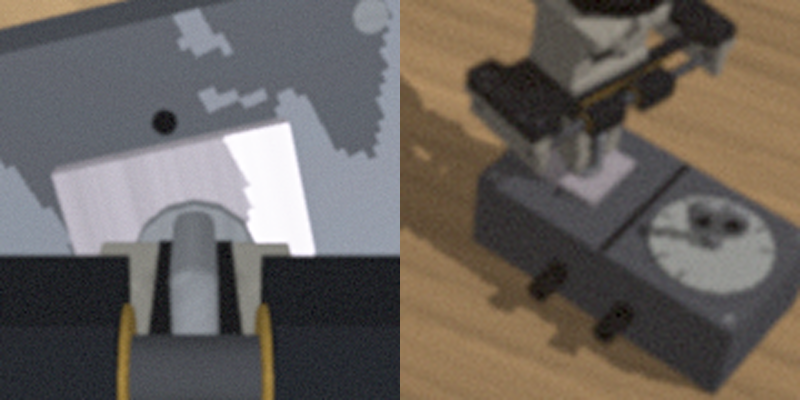

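Torque climbs sharply past -109 degrees (0.32, then 0.59 Nm), so the lock is against its stop. The picture shows the key gripped and turned, with the collar on the plate. One last check of bow height and winder, then I'll hand in.

```bash
python3 - <<'E'
from rig import robot
from h import *
F=np.load('l3.npz'); T=F['T']; P=cloud(F['d'],cam(robot.camera_info('wrist'),T)); Q=(P-T[:3,3])@T[:3,:3]
m=(abs(Q[...,1])<.004)&(abs(Q[...,0])<.018)&(Q[...,2]<.03)&(Q[...,2]>-.05)
print(np.percentile(-Q[...,2][m],[90,97]),'TCP z',T[2,3])
im,d=robot.grab_frame('top'); P=cloud(d,cam(robot.camera_info('top'))); z=P[...,2]
m=(z>.1)&(z<.124)&(np.hypot(P[...,0]-.514,P[...,1]-.202)<.03); print(m.sum(), [np.round(q,1) for q in rectpose(P[m][:,:2])] if m.sum()>20 else '')
st(robot); robot.job_done()
E
```

```text
[0.03152356 0.03222651] TCP z 0.09104967202949661
69 [array([513.8, 200.9]), array([ 9.2, 43.6]), np.float64(17.5)]
 t37.88 p [488.1  89.   91.1] q6 -58.1 F [-1.5 -2.2 10.8] M [-0.7   0.53  0.54] w 0.101
the job is handed in; nothing more can be done
```

The job is handed in at 37.9 s of the 67 s allowed, and my last checks show every condition met. The rig gave no verdict.

- **Timer:** I wound it clockwise in two strokes until torque rose to 0.35 Nm and the jaws began to slip. The wing had turned about 235° (4.1 rad) by camera. That is slightly under the nominal 240° but past the 3.95 rad limit. It assumes the timer started fully run down, and I could not read the joint directly. A final top view showed the wing still there, at about the same angle.
- **Key:** I took the steel key from the block and left the orange look-alike alone. It went into the lock with only small twists and stopped at TCP height 91.1 mm, where 91.2 mm was predicted for fully home. The bow height showed no slip in the fingers. I felt almost no resistance from the pins.
- **Lock:** I turned the gripper 103° clockwise. Torque stayed near zero until about 97°, then climbed to about 0.55 Nm, so the lock is at its stop. I finished still gripping the key, with about 10 N of downward push.
- **Bystanders:** I never moved near them and felt no unexpected contact, but I did not measure their positions again at the end.
- **Disagreement:** The top camera read about 3 mm further in x than the wrist camera. I used the wrist values, and the low contact forces supported them.

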